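# Find the rocking pot lid and press it home

## Robot

A 7-joint arm with a two-finger parallel gripper is mounted at the origin on the work surface. World frame = base frame: x ahead of the robot, y to its left, z up, the work surface at z = 0. Lengths are in m, angles in degrees, forces in N, time in s.
With the tool pointing down it reaches from about 0.425 to 0.825 m from the base axis. Payload 3.6 kg.
Tool frame: the origin (TCP) lies on the mounting face of the last link; the fingertips stand 173 mm ahead of it and the grasp point (between the pads) lies 155 mm ahead of it (ctrl.grip_depth is the z of the grasp point in the tool frame, in m); z points along the fingers, y is the line along which they close (so a half turn about z gives the same grasp; the last joint's range is limited). The gripper opens to 85 mm and grips with 20 to 120 N. Pads are 22 mm wide; open, the fingers measure 114 mm over their backs; the gripper's body (76 mm by 85 mm) begins 54 mm behind the grasp point. The pads swing forward as they close: fully open they stand 13 mm farther back than shut.
Start: joints at [-70.445, 35.231, -0.722, 81.555, 0.464, 63.22, -2.315], TCP at [0.234, 0.607, 0.405] pointing down, gripper open.
Joint ranges: [-178.69, 178.69], [-17.37, 117.87], [-77.05, 75.6], [15.02, 138.74], [-78.02, 258.01], [0.78, 113.62], [-162.83, 162.83]. Speed limits (degrees/s): [159.86, 159.86, 180, 180, 180, 180, 180].

## Interface

Orientations are given as a 3x3 rotation matrix whose columns are the frame's x, y, z axes.
In Python, from plant import monitor, get_image, get_calibration, ticket, finder, ctrl gives the robot as it stands.
- The arm moves only by the tool move_arm, never from a script. Its argument "plan" is a list of rows, each a list of 5 numbers: the opening, from 0 (shut) to 1 (fully open), then the shift along the world's x, y, z in mm, then the turn about the world's z in rad. In form: [[fingers, tx, ty, tz, turn], ...]. A call has 1 to 8 rows; each row is the pose to reach, as a shift and turn from the pose commanded when the call began; what a row does not reach only later rows make up. A row lasts 1/8 s, in which the tool goes at most 62.5 mm and 10.7 degrees, less where a joint would pass 70% of its speed; a pose out of reach is approached as far as the arm can. A call with a gripper value outside its range is refused whole. The fingers move at their own pace and stop on an object; the grip force is fixed at half the most. Time passes only in rows, so rows that repeat a pose let the fingers close. It gives the time, the measured TCP pose, the force, the opening and the grip force at its end, in the units of the state.
- monitor.get_obs(): the state, without advancing time (a new reading comes with each control period).
- get_image(name): name is "scene" or "top" or "wrist"; returns the picture (400x640x3 uint8, blue, green, red); there is no depth.
- get_calibration(name): a dict with "intrinsics" (3x3 intrinsics, pixels), "R" (3x3) and "t" (3): a world point X has camera coordinates R X + t; the wrist camera has in their place "tool_from_camera" (4x4, takes a point from camera to tool coordinates, whose origin is the TCP and whose axes are the flange's). Camera axes: x right, y down, z forward; pixel columns grow to the right and rows downward; lengths in m; the calibration is good to about 2 mm. A picture is of the moment at which its call begins: read the wrist's pose just before it. get_calibration takes no time and is no camera call.
- ticket.finish_job(): hands the job in; it is judged then, once.
Trained networks look in the newest picture that a camera, given by its name, has taken for a name from the list of things; names that differ only in an ending like _2 or _b are one class to them, and where a whole thing is asked for, a point or a joint stands for the part that bears it (a point fixed in the world has none). Each returns a list of dicts, best first, with "score" (0 to 1); they miss things now and then, are a little off and sometimes report something else, mostly with a low value. They report only what shows in the picture. A call takes as long as a camera call.
- finder.look_for(query, camera): "xyz" ([x, y, z] in m, in world coordinates, good to about 4 mm: the middle of the surface that is visible of it).
The state is a dict: "time": time; "joints": joint angles; "qd": joint speeds; "joint_efforts": joint torques, N m; "tool_pos": TCP position; "tcp_rot": TCP orientation; "ft_force": force on the tool from outside, world axes, zero at the start; "torque": the same for the moment, N m; "gripper_width": opening from 0.0 (shut) to 1.0 (fully open); "grasp_force": force on a finger pad.
Only numpy, scipy, OpenCV 4.12 (cv2) and the standard library are available. Lean on these libraries where they do the work, as an engineer would, in place of code of your own. Each camera call takes 0.05 s, during which the arm holds its last target. There are 200 camera calls.

## Task

One of the four steel pot lids in the wooden rack is not on properly. Press the lids with the fingertips near their rims, one after another, until you find the one that rocks; then press that lid down in its middle until it is fully home, and finish while still holding it down there so that its seal takes. Pick nothing up and leave the other things on the worktop and in the rack where they stand.

Things in the scene. Friction and masses are not known exactly. Their poses are not given: they have to be found in the camera images.
- lid_a: one of four identical pot lids (names carry no meaning): plain steel, round, 80 mm across, flat top, side wall 21 mm down over a white pot. Origin: centre of the top face; z points up out of the lid and tilts with it. Tops lie 80 to 90 mm above the table, as pots stand more or less deep in the rack: height does not tell the loose lid
- lid_b: another of the four identical lids, as lid_a, origin at the centre of its top face. How any of the four behaves: three are firmly home and do not give. One stands 4 to 5 mm off its seat, level when untouched; 1 to 2 N near its rim (25 to 30 mm from the centre, any side) tips it 0.12 to 0.15 rad, that side 3 to 4 mm down; let go, it levels itself
- lid_c: another of the four identical lids, as lid_a, origin at the centre of its top face. How the loose one, whichever it is, is seated: pressed in the middle with more than about 8 N it slides 4 to 5 mm straight down onto a firm stop; there it stays by friction and no longer rocks. Pressing at the rim only rocks it
- lid_d: another of the four identical lids, as lid_a, origin at the centre of its top face.
- rack: fixed wooden rack, 226 (x) x 344 (y) x 30 mm high, with six wells in two rows (x = -59 and +59 mm) of three (y = -118, 0, +118 mm): the four pots, the mill and the salt jar, in any order. Origin: centre of its underside
- mill_mid (a point): loose dark wooden pepper mill, 44 mm across, 122 mm tall, standing on the rack among the pots; point on its axis 60 mm above its foot
- salt_mid (a point): loose glass salt jar with black cap, 44 mm across, 85 mm tall, standing on the rack among the pots; point on its axis 42 mm above its foot
- lemon0: loose half lemon, cut face down on the green board, 62 mm across, 41 mm high; origin at the centre of its cut face
- lemon1: loose half lemon, cut face down on the green board, 62 mm across, 41 mm high; origin at the centre of its cut face
- juicer: loose yellow lemon squeezer on a clear cup, 96 mm across, 88 mm high; origin at the centre of its underside
- spoon: loose steel spoon lying on the worktop; origin at its underside, midway

How it is judged:
By the outcome, as a careful person would: the job done as asked, in the order asked, and still so for the second after the job is handed in, while the arm keeps its last pose, push and grip.
It also fails if it takes over 51 s, if anything falls off the work surface, if the arm or the gripper's body presses on something with over 40 N, if the wrist force passes 120 N, or if a joint passes its speed limit or range.

## Working session

There is one attempt and no reset: what is moved stays moved. The work goes in short steps, Python scripts to look and compute and a tool call to move; the robot and the scene stay as the last step left them, time stands still between calls to the robot, and variables do not carry over. Pictures are saved under pics/ and viewed, at most 10 in all, crops included, and the job is handed in when it is done.

Besides the shell and the picture viewer there is one more tool, called after "Request:" as name(argument=value, ...) on one line, values as JSON. move_arm: Moves the arm, as the interface text tells. Its arguments: {"type":"object","properties":{"plan":{"type":"array","items":{"type":"array","items":{"type":"number"}}}},"required":["plan"]}

```bash
mkdir -p pics
python3 - <<'E'
from plant import *
import cv2,numpy as np
o=monitor.get_obs();print(o['time'],o['tool_pos'],np.round(o['tcp_rot'],3).tolist(),o['ft_force'],o['gripper_width'])
for c in ['top','scene']:
    cv2.imwrite(f'pics/{c}0.png',get_image(c))
    for q in ['lid_a','rack','mill_mid','salt_mid']:
        print(c,q,[(np.round(d['xyz'],3).tolist(),round(d['score'],2)) for d in finder.look_for(q,c)][:7])
print(monitor.get_obs()['time'])
E
```

```text
0.0 [0.23358308 0.60622943 0.4035198 ] [[-0.933, 0.359, -0.001], [0.359, 0.933, -0.002], [-0.0, -0.003, -1.0]] [-0.21179344 -0.29282158  0.08832334] 1.0018122217930967
top lid_a [([0.535, -0.055, 0.083], 0.75), ([0.646, -0.177, 0.086], 0.74), ([0.532, -0.17, 0.08], 0.7), ([0.66, 0.057, 0.082], 0.7)]
top rack [([0.59, -0.035, 0.032], 0.83)]
top mill_mid [([0.536, 0.066, 0.126], 0.66), ([0.648, -0.055, 0.113], 0.59)]
top salt_mid [([0.645, -0.057, 0.115], 0.75)]
scene lid_a [([0.541, -0.049, 0.08], 0.96), ([0.536, -0.164, 0.082], 0.93), ([0.668, 0.064, 0.081], 0.86)]
scene rack [([0.6, -0.017, 0.028], 0.59)]
scene mill_mid [([0.553, 0.074, 0.1], 0.83)]
scene salt_mid [([0.656, -0.045, 0.088], 0.66)]
0.5
```

View pics/top0.png

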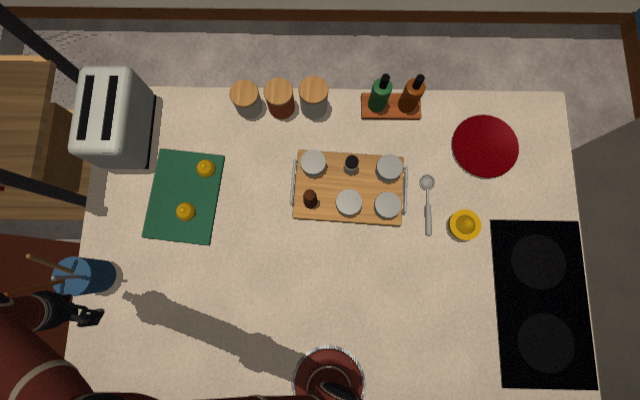

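View pics/scene0.png

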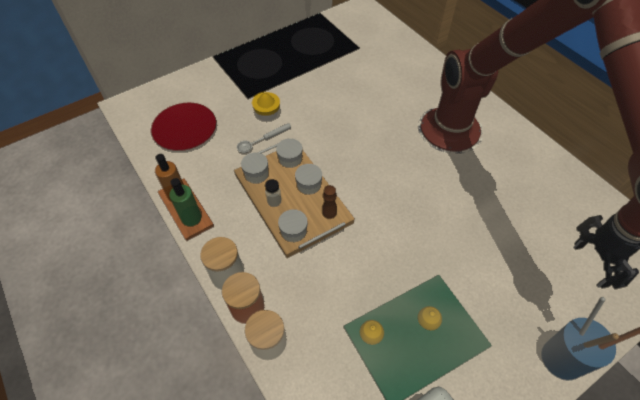

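The top view shows the rack's far row as lid (313,161), salt jar (351,162) and lid (389,166). The near row is mill (310,198), lid (348,202) and lid (388,205). This matches the finder. The lemons and the utensil cup lie to the left, clear of the path. I'll move above the rack for a wrist view.

Request:
move_arm(plan=[[0, 0, -60, 20, 0], [0, 0, -120, 40, 0], [0, 35, -172, 40, 0], [0, 70, -224, 40, 0], [0, 105, -276, 40, 0], [0, 140, -328, 40, 0], [0, 175, -380, 40, 0], [0, 210, -432, 40, 0]])

```text
time: 1.5
tool_pos: [0.4433, 0.1747, 0.4452]
tcp_rot: [[-0.933, 0.359, 0.001], [0.359, 0.933, 0.001], [-0.001, 0.001, -1.0]]
ft_force: [1.1, 0.8, 0.3]
gripper_width: 0.001
grasp_force: 0.0
```

Request:
move_arm(plan=[[0, 32, -50, 0, 0], [0, 64, -100, 0, 0], [0, 96, -150, 0, 0], [0, 106, -200, 0, 0], [0, 106, -224, 0, 0], [0, 106, -224, 0, 0]])

```text
time: 2.25
tool_pos: [0.5482, -0.05, 0.4448]
tcp_rot: [[-0.931, 0.364, 0.0], [0.364, 0.931, -0.001], [-0.0, -0.001, -1.0]]
ft_force: [-0.4, 1.3, -0.4]
gripper_width: -0.002
grasp_force: 0.0
```

Run:
```python
from plant import *
import cv2,numpy as np
o=monitor.get_obs();print(o['time'],o['tool_pos'],np.round(o['tcp_rot'],3).tolist(),o['ft_force'],o['gripper_width'],np.round(o['joints'],1))
cv2.imwrite('pics/w1.png',get_image('wrist'))
np.savez('w1.npz',p=o['tool_pos'],R=o['tcp_rot'])
print(get_calibration('wrist'))
for q in ['lid_a','mill_mid','salt_mid']:
    print(q,[(np.round(d['xyz'],3).tolist(),round(d['score'],2)) for d in finder.look_for(q,'wrist')][:7])
```

```text
2.25 [ 0.54823154 -0.05000933  0.44477886] [[-0.931, 0.364, 0.0], [0.364, 0.931, -0.001], [-0.0, -0.001, -1.0]] [-0.38924467  1.26973891 -0.40550898] -0.002310935174776447 [-4.3 24.3 10.7 95.2 -4.9 61.  76.5]
{'intrinsics': array([[336.59692377,   0.        , 319.45618899],
       [  0.        , 336.59692377, 201.27309067],
       [  0.        ,   0.        ,   1.        ]]), 'tool_from_camera': array([[-9.48664002e-05, -9.63902472e-01, -2.66255544e-01,
         6.89268351e-02],
       [ 9.99999387e-01,  2.02297512e-04, -1.08865870e-03,
         2.76066598e-04],
       [ 1.10322364e-03, -2.66255484e-01,  9.63901862e-01,
         3.15948329e-02],
       [ 0.00000000e+00,  0.00000000e+00,  0.00000000e+00,
         1.00000000e+00]])}
lid_a [([0.654, 0.055, 0.084], 0.95), ([0.618, -0.158, 0.088], 0.81), ([0.525, -0.166, 0.079], 0.76)]
mill_mid [([0.542, 0.056, 0.135], 0.91), ([0.535, -0.052, 0.084], 0.26)]
salt_mid [([0.639, -0.048, 0.077], 0.82)]
```

View pics/w1.png

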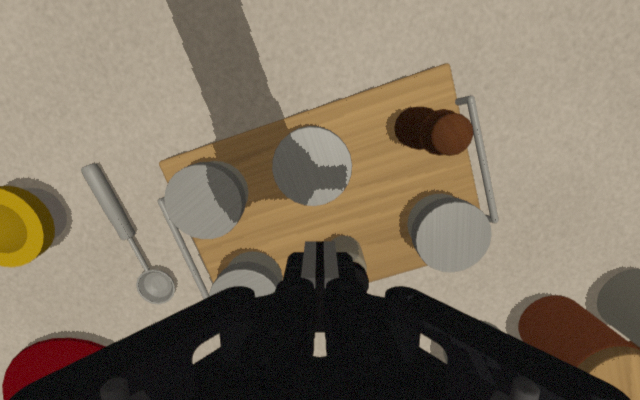

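The wrist view shows the lids at about (205,201), (312,166), (452,234) and, partly hidden, (245,295). The mill is at (440,130) and the salt jar is behind the fingers. I'll turn these pixels into positions and compare them with the top camera.

```bash
cat > h.py <<'E'
from plant import *
import cv2,numpy as np
def wray(uv,p,R,z):
    c=get_calibration('wrist');T=c['tool_from_camera'];K=c['intrinsics']
    d=np.asarray(R)@T[:3,:3]@np.linalg.solve(K,[*uv,1]);o=np.asarray(p)+np.asarray(R)@T[:3,3]
    return o+d*(z-o[2])/d[2]
def sray(cam,uv,z):
    c=get_calibration(cam);R,t=c['R'],c['t'];o=-R.T@t;d=R.T@np.linalg.solve(c['intrinsics'],[*uv,1])
    return o+d*(z-o[2])/d[2]
E
python3 - <<'E'
from h import *
f=np.load('w1.npz')
for uv in [(205,201),(312,166),(452,234)]:print('w',uv,wray(uv,f['p'],f['R'],.085).round(4))
for uv in [(313,161),(389,166),(348.5,202),(388,205)]:print('t',uv,sray('top',uv,.085).round(4))
for uv in [(255,164),(289.5,150),(308.5,176.5),(293,222)]:print('s',uv,sray('scene',uv,.085).round(4))
E
```

```text
w (205, 201) [ 0.526  -0.1662  0.085 ]
w (312, 166) [ 0.5323 -0.0521  0.085 ]
w (452, 234) [0.6514 0.057  0.085 ]
t (313, 161) [0.6588 0.0566 0.085 ]
t (389, 166) [ 0.6468 -0.1768  0.085 ]
t (348.5, 202) [ 0.5322 -0.0529  0.085 ]
t (388, 205) [ 0.5251 -0.1714  0.085 ]
s (255, 164) [ 0.6473 -0.1712  0.085 ]
s (289.5, 150) [ 0.5341 -0.1597  0.085 ]
s (308.5, 176.5) [ 0.5416 -0.043   0.085 ]
s (293, 222) [0.6613 0.0629 0.085 ]
```

Request:
move_arm(plan=[[0, -22, -2, -50, 0], [0, -44, -3, -100, 0], [0, -44, -3, -150, 0], [0, -44, -3, -174, 0], [0, -44, -3, -174, 0], [0, -44, -3, -176, 0], [0, -44, -3, -176, 0]])

```text
time: 3.32
tool_pos: [0.505, -0.0503, 0.2699]
tcp_rot: [[-0.933, 0.359, 0.003], [0.359, 0.933, -0.0], [-0.002, 0.001, -1.0]]
ft_force: [0.5, 0.6, 0.3]
gripper_width: 0.005
grasp_force: 0.0
```

Request:
move_arm(plan=[[0, 0, -2, -5, 0], [0, 0, -2, -7, 0], [0, 0, -2, -8, 0], [0, 0, -2, -8, 0]])

```text
time: 3.82
tool_pos: [0.5044, -0.0526, 0.2606]
tcp_rot: [[-0.933, 0.36, -0.0], [0.36, 0.933, 0.0], [0.0, -0.0, -1.0]]
ft_force: [-0.8, -0.2, -0.2]
gripper_width: 0.001
grasp_force: 0.0
```

Request:
move_arm(plan=[[0, 0, 0, -1, 0], [0, 0, 0, -2, 0], [0, 0, 0, -2, 0]])

```text
time: 4.2
tool_pos: [0.5044, -0.0526, 0.2586]
tcp_rot: [[-0.933, 0.36, -0.0], [0.36, 0.933, -0.0], [0.0, -0.0, -1.0]]
ft_force: [-0.3, -0.3, 0.4]
gripper_width: -0.003
grasp_force: 0.0
```

Request:
move_arm(plan=[[0, 0, 0, -1, 0], [0, 0, 0, -2, 0], [0, 0, 0, -2, 0]])

```text
time: 4.58
tool_pos: [0.5044, -0.0526, 0.2566]
tcp_rot: [[-0.933, 0.36, -0.0], [0.36, 0.933, -0.0], [0.0, -0.0, -1.0]]
ft_force: [0.5, 0.1, 0.8]
gripper_width: -0.002
grasp_force: 0.0
```

Request:
move_arm(plan=[[0, 0, 0, -1, 0], [0, 0, 0, -2, 0], [0, 0, 0, -2, 0]])

```text
time: 4.95
tool_pos: [0.5045, -0.0526, 0.2547]
tcp_rot: [[-0.933, 0.36, 0.0], [0.36, 0.933, -0.0], [-0.0, -0.0, -1.0]]
ft_force: [0.6, 0.7, 0.7]
gripper_width: 0.001
grasp_force: 0.4
```

Run:
```python
from h import *
im=get_image('wrist');cv2.imwrite('pics/w2.png',im)
print(np.mean([(get_image('wrist'),monitor.get_obs()['ft_force'])[1] for _ in range(4)],0),monitor.get_obs()['tool_pos'])
```

```text
[-0.38530687 -0.20601764  1.15088682] [ 0.50445635 -0.05261657  0.25476077]
```

View pics/w2.png

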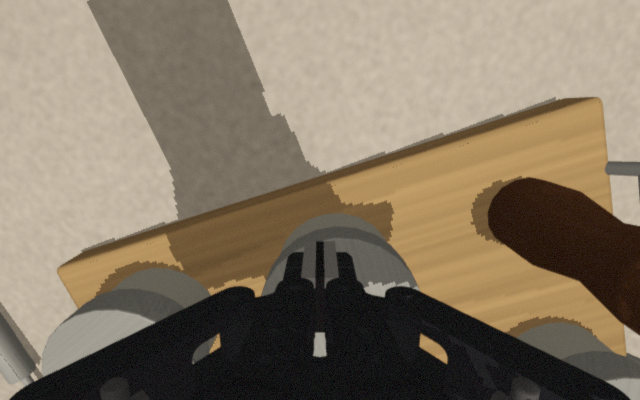

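The fingertips at (320,243) sit on the near rim of lid 1, and the mean Fz is about 1.1 N. I'll go slightly further down and average the force again.

Request:
move_arm(plan=[[0, 0, 0, -1, 0], [0, 0, 0, -1, 0]])

```text
time: 5.45
tool_pos: [0.5045, -0.0526, 0.2537]
tcp_rot: [[-0.933, 0.359, 0.0], [0.359, 0.933, -0.0], [-0.0, 0.0, -1.0]]
ft_force: [0.1, 1.3, 1.4]
gripper_width: 0.002
grasp_force: 0.7
```

```bash
cat > f.py <<'E'
from h import *
a=[]
for _ in range(4): get_image('wrist'); a.append(monitor.get_obs()['ft_force'])
o=monitor.get_obs();print(np.mean(a,0).round(2),np.std(a,0).round(2),o['tool_pos'].round(4),o['time'])
E
python3 f.py
```

```text
[0.22 0.03 0.7 ] [0.29 0.4  0.24] [ 0.5045 -0.0526  0.2538] 5.65
```

Request:
move_arm(plan=[[0, 0, 0, -1, 0], [0, 0, 0, -1, 0]])

```text
time: 5.9
tool_pos: [0.5046, -0.0526, 0.2529]
tcp_rot: [[-0.933, 0.36, 0.001], [0.36, 0.933, -0.0], [-0.001, 0.0, -1.0]]
ft_force: [1.1, 0.3, 4.0]
gripper_width: 0.005
grasp_force: 1.8
```

```bash
python3 f.py
```

```text
[-0.45  0.01  4.01] [0.3  0.38 0.24] [ 0.5046 -0.0526  0.2529] 6.1
```

```bash
python3 -c "
from h import *
for c in ['scene','top','wrist']: cv2.imwrite(f'pics/{c}_p.png',get_image(c))"
```

Request:
move_arm(plan=[[0, 0, 0, 1, 0], [0, 0, 0, 2, 0], [0, 0, 0, 2, 0]])

```text
time: 6.62
tool_pos: [0.5043, -0.0526, 0.2545]
tcp_rot: [[-0.933, 0.36, -0.001], [0.36, 0.933, -0.0], [0.001, -0.0, -1.0]]
ft_force: [-0.4, -0.4, 0.4]
gripper_width: -0.001
grasp_force: 0.5
```

```bash
python3 f.py
```

```text
[0.48 0.08 1.07] [0.38 0.31 0.49] [ 0.5043 -0.0526  0.2545] 6.825
```

Request:
move_arm(plan=[[0, 0, 0, 2, 0], [0, 0, 0, 4, 0], [0, 0, 0, 4, 0]])

```text
time: 7.2
tool_pos: [0.5043, -0.0526, 0.2588]
tcp_rot: [[-0.933, 0.36, -0.0], [0.36, 0.933, -0.0], [0.0, -0.0, -1.0]]
ft_force: [-0.6, 0.6, -0.9]
gripper_width: -0.003
grasp_force: 0.0
```

```bash
python3 f.py; python3 -c "
from h import *
T=[]
for c in ['scene','top','wrist']:
    cv2.imwrite(f'pics/{c}_r.png',get_image(c))
for c,(u,v) in [('scene',(308,176)),('top',(348,202))]:
    for s in 'pr': T.append(cv2.resize(cv2.imread(f'pics/{c}_{s}.png')[v-25:v+25,u-32:u+32],(384,300),interpolation=cv2.INTER_CUBIC))
cv2.imwrite('pics/cmp.png',np.vstack([np.hstack(T[:2]),np.hstack(T[2:])]))"
```

```text
[-0.2   0.42  0.45] [0.24 0.51 0.3 ] [ 0.5044 -0.0526  0.2586] 7.4
```

View pics/cmp.png

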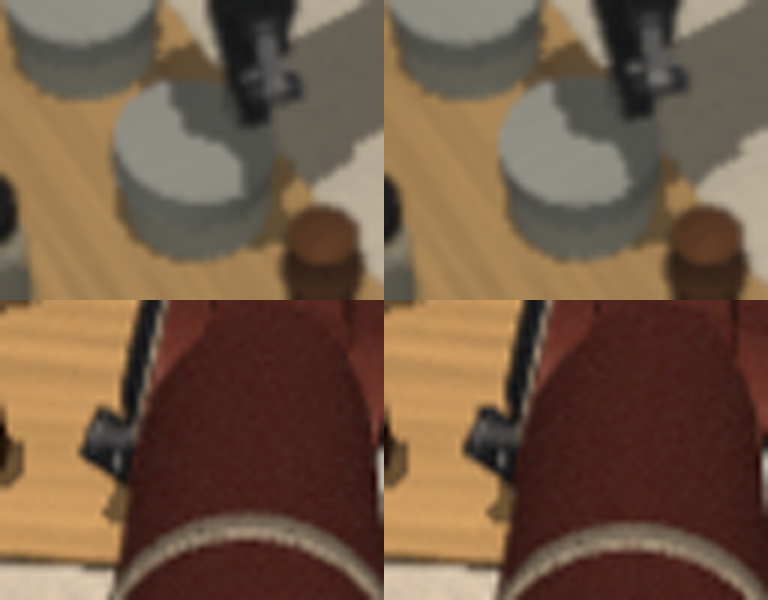

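Run:
```python
from h import *
a,b=[cv2.cvtColor(cv2.imread(f'pics/scene_{s}.png'),cv2.COLOR_BGR2GRAY).astype(np.float32) for s in 'pr']
o=cv2.cvtColor(cv2.imread('pics/scene0.png'),cv2.COLOR_BGR2GRAY).astype(np.float32)
# far-side (left) rim of lid1; same patch of lid at (255,164), lid (293,222), salt
for n,(u,v) in dict(lid1=(300,181),near2=(280,155),far3=(246,169),far4=(284,227)).items():
    def ecc(x,y):
        W=np.eye(2,3,dtype=np.float32)
        try:
            s,W=cv2.findTransformECC(x[v-12:v+13,u-11:u+12],y[v-12:v+13,u-11:u+12],W,cv2.MOTION_TRANSLATION,(3,200,1e-6),None,3)
            return W[:,2].round(2),round(s,3)
        except cv2.error: return None
    print(n,'press->release',ecc(a,b),'release->start',ecc(b,o))
    print('   mean absdiff',np.abs(cv2.GaussianBlur(a-b,(3,3),0))[v-10:v+10,u-9:u+6].mean().round(2))
```

```text
lid1 press->release (array([0.56, 0.5 ], dtype=float32), 0.98) release->start (array([-0.07, -0.11], dtype=float32), 0.855)
   mean absdiff 4.77
near2 press->release (array([0., 0.], dtype=float32), 1.0) release->start (array([-0.01, -0.01], dtype=float32), 1.0)
   mean absdiff 0.19
far3 press->release (array([-0.01, -0.  ], dtype=float32), 1.0) release->start (array([0.01, 0.01], dtype=float32), 1.0)
   mean absdiff 0.2
far4 press->release (array([-0.01, -0.01], dtype=float32), 1.0) release->start (array([ 0.01, -0.  ], dtype=float32), 1.0)
   mean absdiff 0.23
```

Run:
```python
from h import *
a,b=[cv2.imread(f'pics/scene_{s}.png').astype(np.float32).mean(2) for s in 'pr']
for x in (297,300,303):
    print(x,[f'{y}:{p:.0f}/{r:.0f}' for y,p,r in zip(range(168,196),a[168:196,x],b[168:196,x])])
```

```text
297 ['168:136/133', '169:137/137', '170:137/139', '171:137/138', '172:137/139', '173:139/139', '174:139/140', '175:138/140', '176:138/140', '177:136/140', '178:127/139', '179:111/131', '180:90/113', '181:85/82', '182:83/74', '183:84/75', '184:84/78', '185:80/81', '186:78/81', '187:78/84', '188:82/94', '189:92/103', '190:103/121', '191:122/126', '192:127/126', '193:127/127', '194:127/128', '195:128/129']
300 ['168:137/139', '169:136/139', '170:136/138', '171:138/138', '172:139/141', '173:138/140', '174:138/140', '175:139/140', '176:139/141', '177:139/141', '178:138/139', '179:139/140', '180:138/141', '181:126/140', '182:100/128', '183:89/96', '184:88/79', '185:89/79', '186:90/81', '187:84/85', '188:87/87', '189:87/87', '190:86/86', '191:88/89', '192:103/104', '193:122/124', '194:125/125', '195:125/125']
303 ['168:133/136', '169:136/138', '170:137/139', '171:138/140', '172:138/140', '173:137/140', '174:139/140', '175:139/141', '176:138/141', '177:138/139', '178:139/140', '179:140/141', '180:139/141', '181:139/141', '182:137/141', '183:124/137', '184:95/120', '185:89/87', '186:89/80', '187:90/81', '188:90/86', '189:90/90', '190:90/90', '191:91/91', '192:90/90', '193:100/101', '194:124/125', '195:128/128']
```

Lid 1 rocks: its far rim rose about 1 px in the scene view while pressed, with the pot bottom and the other lids unmoved, and it gave about 3.7 mm at about 1 N. Next I'll press it in the middle.

Request:
move_arm(plan=[[0, 0, 0, 4, 0], [0, 14, 0, 4, 0], [0, 28, 0, 4, 0], [0, 28, 0, 4, 0], [0, 28, 0, 0, 0], [0, 28, 0, -1, 0], [0, 28, 0, -2, 0], [0, 28, 0, -2, 0]])

```text
time: 8.55
tool_pos: [0.5323, -0.0526, 0.2567]
tcp_rot: [[-0.933, 0.36, -0.0], [0.36, 0.933, -0.0], [0.0, -0.0, -1.0]]
ft_force: [0.6, -0.5, 0.5]
gripper_width: -0.0
grasp_force: 0.0
```

```bash
python3 f.py; python3 -c "
from h import *
cv2.imwrite('pics/w3.png',get_image('wrist'))"
```

```text
[-0.15  0.31 -0.01] [0.43 0.35 0.5 ] [ 0.5324 -0.0526  0.2567] 8.75
```

View pics/w3.png

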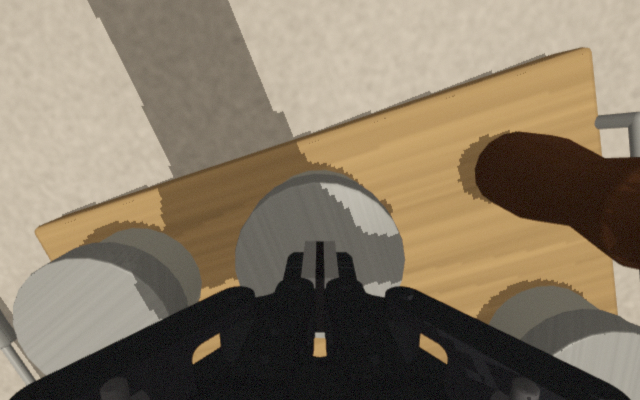

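The fingertips sit over the middle of lid 1, whose rim spans columns 235–405 with its front edge at row 182 against a predicted 178. That puts them within about 2 mm of centre, and there is no contact yet. I'll press down in stages.

Request:
move_arm(plan=[[0, 0, 0, -1, 0], [0, 0, 0, -1.5, 0], [0, 0, 0, -2, 0], [0, 0, 0, -2, 0]])

```text
time: 9.3
tool_pos: [0.5325, -0.0527, 0.2556]
tcp_rot: [[-0.933, 0.36, 0.001], [0.36, 0.933, 0.0], [-0.001, 0.0, -1.0]]
ft_force: [-2.2, 0.0, 6.5]
gripper_width: -0.003
grasp_force: 3.3
```

Request:
move_arm(plan=[[0, 0, 0, -0.5, 0], [0, 0, 0, -1, 0], [0, 0, 0, -1, 0], [0, 0, 0, -1, 0]])

```text
time: 9.8
tool_pos: [0.5325, -0.0527, 0.2547]
tcp_rot: [[-0.933, 0.36, 0.001], [0.36, 0.933, 0.0], [-0.001, 0.0, -1.0]]
ft_force: [-1.9, -0.0, 6.7]
gripper_width: 0.001
grasp_force: 3.4
```

Request:
move_arm(plan=[[0, 0, 0, -0.5, 0], [0, 0, 0, -1, 0], [0, 0, 0, -1.5, 0], [0, 0, 0, -2, 0], [0, 0, 0, -2, 0]])

```text
time: 10.42
tool_pos: [0.5325, -0.0526, 0.2527]
tcp_rot: [[-0.933, 0.36, 0.001], [0.36, 0.933, 0.0], [-0.0, 0.0, -1.0]]
ft_force: [-1.7, 0.6, 7.0]
gripper_width: -0.003
grasp_force: 3.4
```

Request:
move_arm(plan=[[0, 0, 0, -0.5, 0], [0, 0, 0, -1, 0], [0, 0, 0, -1, 0]])

```text
time: 10.8
tool_pos: [0.5325, -0.0527, 0.2518]
tcp_rot: [[-0.933, 0.36, 0.001], [0.36, 0.933, 0.0], [-0.001, 0.0, -1.0]]
ft_force: [-1.8, 0.3, 7.7]
gripper_width: 0.003
grasp_force: 3.9
```

Request:
move_arm(plan=[[0, 0, 0, -0.5, 0], [0, 0, 0, -1, 0], [0, 0, 0, -1, 0]])

```text
time: 11.18
tool_pos: [0.5324, -0.0527, 0.2517]
tcp_rot: [[-0.933, 0.36, 0.001], [0.36, 0.933, 0.0], [-0.001, 0.001, -1.0]]
ft_force: [-3.8, 0.6, 13.6]
gripper_width: 0.001
grasp_force: 6.8
```

The lid is on its stop: the force jumped to 13.6 N with no further travel after sliding about 4.5 mm. I'll add a little more force and hold.

Request:
move_arm(plan=[[0, 0, 0, -0.5, 0], [0, 0, 0, -1, 0], [0, 0, 0, -1, 0], [0, 0, 0, -1, 0], [0, 0, 0, -1, 0], [0, 0, 0, -1, 0], [0, 0, 0, -1, 0], [0, 0, 0, -1, 0]])

```text
time: 12.18
tool_pos: [0.5324, -0.0527, 0.2516]
tcp_rot: [[-0.933, 0.36, 0.001], [0.36, 0.933, 0.001], [-0.001, 0.001, -1.0]]
ft_force: [-5.1, 0.5, 18.5]
gripper_width: 0.001
grasp_force: 9.8
```

```bash
python3 f.py; python3 -c "
from plant import *
print(ticket.finish_job())"
```

```text
[-5.28  1.03 19.39] [0.51 0.38 0.33] [ 0.5324 -0.0527  0.2516] 12.375
the job is handed in; nothing more can be done
None
```

The first lid I pressed, in the near row beside the mill, was the one that rocked; I pressed it down in the middle about 4.5 mm onto its stop and handed the job in at 12.4 s while still holding it there with about 19 N.

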